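Press the sealing mat home on a PCR plate

ROBOT

A 7-joint arm with a two-finger parallel gripper is mounted at the origin on the work surface. World frame = base frame: x ahead of the robot, y to its left, z up, the work surface at z = 0. Lengths are in m, angles in rad, forces in N, time in s.
With the tool pointing down it reaches from about 0.4 to 0.9 m from the base axis. Payload 5.5 kg.
Tool frame: the origin (TCP) lies midway between the tips of the shut fingers; the grasp point (between the pads) lies 19 mm behind it; z points along the fingers, y is the line along which they close (so a half turn about z gives the same grasp; the last joint's range is limited). The gripper opens to 92 mm and grips with 3 to 60 N. Pads are 19 mm wide; open, the fingers measure 130 mm over their backs; the gripper's body (75 mm by 190 mm) begins 47 mm behind the grasp point.
Start: joints at [1.516, 0.501, -0.427, 1.55, 0.221, 1.138, -0.21], TCP at [0.203, -0.617, 0.203] pointing down, gripper open.
Joint ranges: [-2.88, 2.88], [-0.31, 2.03], [-1.54, 1.56], [0.2, 2.42], [-1.41, 4.55], [0.19, 2.02], [-2.57, 2.57]. Speed limits (rad/s): [2.57, 2.57, 3.14, 3.14, 3.14, 3.14, 3.14].

INTERFACE

Orientations are given as a unit quaternion [x, y, z, w].
In Python, from plant import bot gives the robot as it stands.
- The arm moves only by the shell command python3 steer.py 'ROWS' [OPENING] [FORCE]. ROWS is rows parted by semicolons, their numbers by spaces, 1 to 5 of them, each of 4 numbers: dx, dy, dz in m, then a turn about the tool's z in rad; each row is the pose to reach, as a shift and turn from the pose commanded when the command began, along the tool's axes at that moment; what a row does not reach only later rows make up. A row lasts 1/12 s, in which the tool goes at most 0.0417 m and 0.125 rad, less where a joint would pass 70% of its speed; a pose out of reach is approached as far as the arm can. OPENING is the finger opening in m, set as the command begins (- or left out keeps the last). The fingers move at their own pace and stop on an object; FORCE is the grip in N (left out, the last holds). Time passes only in rows, so rows that do not move let the fingers close. It prints the time, the measured TCP pose, the force, the opening and the grip force at its end.
- bot.read_state(): the state, without advancing time (a new reading comes with each control period).
- bot.snapshot(name): name is "side" or "top" or "wrist"; returns a dict with "color" (384x512x3 uint8, blue, green, red), "intrinsics" (3x3 intrinsics, pixels), "rvec" (rotation vector, rad) and "tvec" (3), from world to camera coordinates, as OpenCV has them. Camera axes: x right, y down, z forward; pixel columns grow to the right and rows downward; lengths in m; the calibration is good to about 2 mm. A picture is of the moment at which its call begins. There is no depth.
- bot.hand_in(): hands the job in; it is judged then, once.
The state is a dict: "clock": time; "q": joint angles; "joint_velocities": joint speeds; "effort": joint torques, N m; "tool_pos": TCP position; "ee_rot": TCP orientation; "contact_force": force on the tool from outside, world axes, zero at the start; "wrist_torque": the same for the moment, N m; "width": finger opening in m; "grasp_force": force on a finger pad.
Only numpy, scipy, OpenCV 4.12 (cv2) and the standard library are available. Lean on these libraries where they do the work, as an engineer would, in place of code of your own. Each camera call takes 0.05 s, during which the arm holds its last target. There are 200 camera calls.

TASK

Seal the 48-well PCR plate with the hand press: draw the press's carrier out, set the plate's support block flat down over the carrier's two pins, push the carrier all the way in under the platen, then push the sprung handle fully down so that the platen drives the loose blue sealing mat home, hold it down for a second and let it come back up. Let only the platen press the mat, leave the block in the press, and do not shift or tip the bottles, tip box and tube rack standing around.

Things in the scene. Friction and masses are not known exactly. Their poses are not given: they have to be found in the camera images.
- press: Fixed bench hand press, off-white with navy trim, base 330 x 130 x 22 mm, C frame 208 mm high; place and yaw vary. Origin on the bench under the platen's centre; +x is the way the carrier is pushed in, z up. Base spans x -200 to +130 mm; column x 66 to 116; head 70 mm wide, x -30 to 116, underside 135 mm high. Low steel rails (top 30 mm over the bench) flank the carrier at y +-48 mm.
- platen_face (a point): Centre of the underside of the aluminium platen (100 x 62 mm) that hangs under the head; 94 mm above the bench at rest, comes down 22.5 mm with the handle.
- carrier (a joint): Slide of the aluminium carrier plate (185 x 72 x 8 mm, top 34 mm above the bench), m: 0 fully out (hard stop), 0.160 fully in (hard stop, nest right under the platen); starts somewhere from 0.02 to 0.10. It slides with about 2 N of friction and stays where it is left. No latch.
- nest (a point): Middle of the carrier's nest: on its top face midway between its two steel pins, 34 mm above the bench; moves with the carrier, axes parallel to the press. Pins at x = +-44 mm, y = 0, 6 mm in diameter, 10 mm high, the top 4 mm tapering to 2.8 mm. With the carrier fully out the raised handle bar is 75 mm away in +x and the space above is open; farther in, the bar overhangs it.
- tab (a point): Middle of the outer face (towards the press's -x) of the upright tab at the carrier's front end: 60 mm wide (along y), 28 mm high above the carrier's top, 8 mm thick; the point is 14 mm above the carrier's top, 132 mm in front of the nest. Push it towards the press's +x; behind it the bare carrier top leaves 70 mm to hook shut fingers in from above and pull.
- lever (a joint): Turn of the press handle, rad: 0 at rest (up), 0.50 fully down (hard stop); over a plate it stops at 0.49 with the mat home. A return spring lifts it when let go. The bar needs about 5 N at first, 8 to 15 N near the bottom. Geared to the platen: 45 mm of platen travel per rad.
- handle (a point): Centre of the black handle bar (25 mm in diameter, 114 mm long, along the press's y) in front of the head, on two steel arms; moves with the lever on an arc of 120 mm radius about point pivot. Up: 225 mm above the bench, x = -71 mm in the press frame; fully down: 165 mm. Push it down from above; nothing stands over it.
- pivot (a point): Axis of the handle's hinge (along the press's y), on top of the head, 195 mm above the bench, x = 45 mm in the press frame. The handle stands 0.25 rad above level at rest, 0.25 rad below level when fully down.
- block: Loose aluminium support block 106 x 58 x 30 mm (x, y, z), 0.27 to 0.44 kg, with the white PCR plate (74 x 56 mm, up to 34 mm) and blue mat on it. Origin at the centre of its underside. Two vertical through holes, 7.5 mm, at x = +-44 mm, y = 0 take the pins, either way round. Starts on the bench; grip its 58 mm width from above. The tube rack stands off its +x end, the spray bottle off its -y side.
- mat (a joint): How far the blue sealing mat (72 x 54 x 4 mm, with 48 little domes) has been pushed down into the plate, m: 0 loose (its top 42 mm above the block's underside, a 4 mm gap below it), 0.004 fully home. It moves only under about 12 N or more and stays where it is pushed.
- tuberack: Teal rack with small capped tubes, 105 x 70 mm, 58 mm high, loose bystander. Origin under its centre.
- tipbox: Open pale pipette-tip box with blue tips, 122 x 85 mm, 58 mm high, loose bystander beside the carrier. Origin under its centre.
- flask: Amber jar with black cap, 60 mm in diameter, 110 mm high, loose bystander beside the press. Origin under its centre.
- spray: White spray bottle with red trigger head, 66 mm in diameter, 190 mm high, its head 70 mm long reaching 47 mm to its -x, loose bystander. Origin under its centre.

How it is judged:
By the outcome, as a careful person would: the job done as asked, in the order asked, and still so for the second after the job is handed in, with the robot touching nothing.
It also fails if it takes over 72 s, if anything falls off the work surface, if the arm or the gripper's body presses on something with over 40 N, if the wrist force passes 120 N, or if a joint passes its speed limit or range.

## Working session

There is one attempt and no reset: what is moved stays moved. The work goes in short steps, Python scripts to look and compute and a shell command to move; the robot and the scene stay as the last step left them, time stands still between calls to the robot, and variables do not carry over. Pictures are saved under pics/ and viewed, at most 10 in all, crops included, and the job is handed in when it is done.

```bash
ls; mkdir -p pics; python3 - <<'E'
from plant import bot
import cv2,numpy as np
for n in ("top","side"):
    s=bot.snapshot(n); cv2.imwrite(f"pics/{n}0.png",s["color"]); print(n,s["intrinsics"].tolist(),s["rvec"],s["tvec"])
st=bot.read_state(); print(st["tool_pos"],st["ee_rot"],st["width"],st["clock"])
E
```

```text
pics
plant.py
steer.py
top [[480.2496360147091, 0.0, 266.064717846542], [0.0, 480.2496360147091, 195.14106266307067], [0.0, 0.0, 1.0]] [ 2.1740325  -2.19391547  0.09484271] [-0.15475676  0.58992002  1.47766738]
side [[350.8977934050373, 0.0, 257.16973469348665], [0.0, 350.8977934050373, 194.34778940798992], [0.0, 0.0, 1.0]] [ 0.85405024 -2.59569506  1.03420603] [0.39358167 0.44388477 0.81537425]
[ 0.20286071 -0.6168493   0.2022945 ] [ 9.87395631e-01  1.58269222e-01 -1.22512304e-04 -8.39956007e-04] 0.09173377248708409 0.1
```

View pics/top0.png

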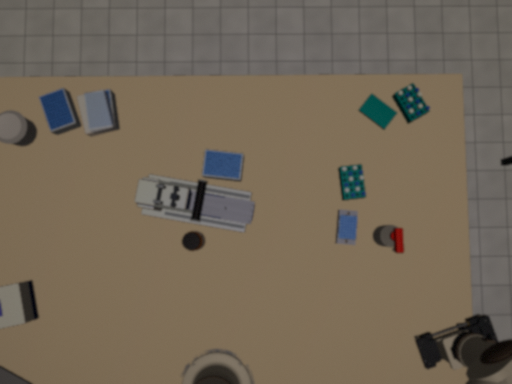

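View pics/side0.png

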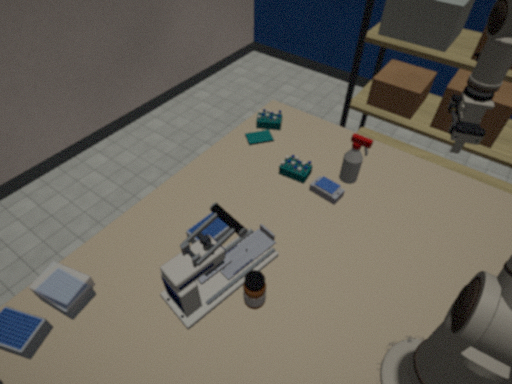

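```bash
cat > h.py <<'E'
import cv2,numpy as np
from scipy.spatial.transform import Rotation as R
from plant import bot
def ray(s,u,v,z):
    M=R.from_rotvec(np.ravel(s["rvec"])).as_matrix(); c=-M.T@np.ravel(s["tvec"])
    d=M.T@np.linalg.inv(s["intrinsics"])@[u,v,1]; return c+d*(z-c[2])/d[2]
def proj(s,P):
    return cv2.projectPoints(np.atleast_2d(np.array(P,float)),s["rvec"],s["tvec"],s["intrinsics"],None)[0][:,0]
def crop(s,f,x0,y0,x1,y1,k):
    cv2.imwrite(f,cv2.resize(s["color"][y0:y1,x0:x1],None,fx=k,fy=k,interpolation=cv2.INTER_CUBIC))
def totool(dw,st=None):   # world shift -> tool axes
    st=st or bot.read_state(); return R.from_quat(st["ee_rot"]).inv().apply(dw)
E
python3 - <<'E'
from h import *
s=bot.snapshot("top")
a=cv2.resize(s["color"][165:235,130:260],None,fx=6,fy=6,interpolation=cv2.INTER_CUBIC)[:, :780]
b=cv2.resize(s["color"][158:196+64,330:410],None,fx=5,fy=5,interpolation=cv2.INTER_CUBIC)
cv2.imwrite("pics/a.png",a); cv2.imwrite("pics/b.png",b)
for u,v in [(347,227),(388,236),(352,182),(225,208),(193,241)]: print(ray(s,u,v,0.03))
E
```

```text
[ 0.48666768 -0.41017683  0.03      ]
[ 0.45766199 -0.53672962  0.03      ]
[ 0.62683726 -0.42902328  0.03      ]
[ 0.54907201 -0.03214781  0.03      ]
[0.4479518  0.06686845 0.03      ]
```

View pics/a.png

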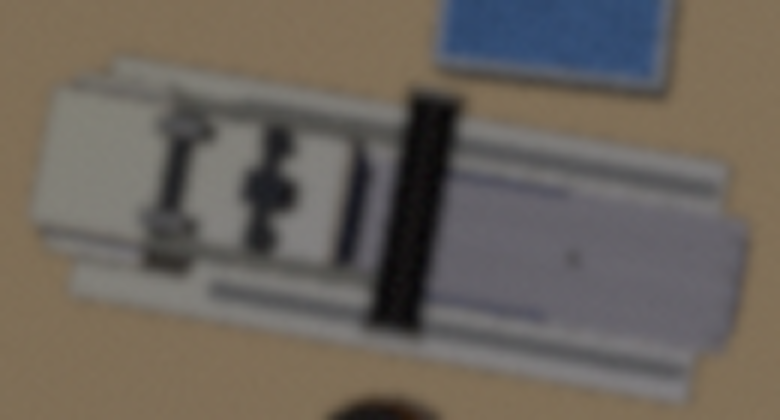

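View pics/b.png

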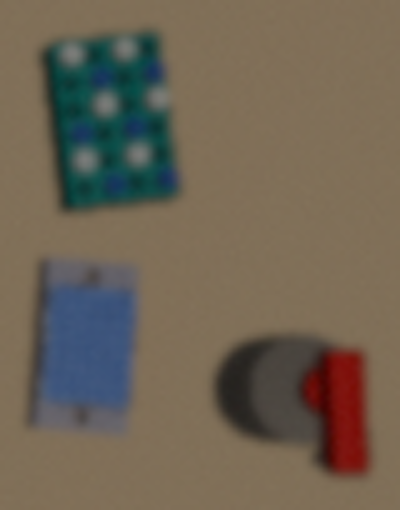

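The top crops show the press with its carrier pointing to image-right (tab near 735,285, front pin near 573,258, bar from 435,92 to 397,330). They also show the block (holes near 93,275 and 82,416), with the rack above it and the spray bottle to its right. I'll fit the coarse poses.

```bash
python3 - <<'E'
from h import *
from scipy.optimize import least_squares
s=bot.snapshot("top")
f=lambda p,o,k:(np.array(p)+.5)/k-.5+np.array(o)
loc=[[-.2,-.065,.022],[-.2,.065,.022],[-.071,-.057,.23],[-.071,.057,.23],[.116,-.035,.208],[.116,.035,.208],[.13,-.065,.022],[.13,.065,.022]]
pix=f([(727,163),(688,402),(437,93),(396,331),(57,83),(33,222),(118,56),(70,293)],(130,165),6)
def tw(p,L):
    c,t=np.cos(p[2]),np.sin(p[2]);L=np.array(L);return np.c_[p[0]+c*L[:,0]-t*L[:,1],p[1]+t*L[:,0]+c*L[:,1],L[:,2]]
r=least_squares(lambda p:(proj(s,tw(p,loc))-pix).ravel(),[.55,.0,1.5],loss='soft_l1');print("press",r.x,r.fun.reshape(-1,2).round(1).tolist())
p=r.x; P=ray(s,*f((573,258),(130,165),6),.042);T=ray(s,*f((738,285),(130,165),6),.06)
c,t=np.cos(p[2]),np.sin(p[2]);inv=lambda P:np.array([[c,t],[-t,c]])@(P[:2]-p[:2])
print("pin-",inv(P),"tabtop",inv(T))
a=ray(s,*f((93,275),(330,158),5),.03);b=ray(s,*f((82,416),(330,158),5),.03);print("block holes",a,b,(a+b)/2,np.linalg.norm(a-b),np.arctan2(*(a-b)[1::-1]))
print([ray(s,*f(q,(330,158),5),.03)[:2].round(4).tolist() for q in[(45,258),(137,265),(127,433),(38,425)]])
st=bot.read_state();print(R.from_quat(st["ee_rot"]).as_matrix().round(3).tolist())
np.save("press.npy",p)
E
python3 steer.py '0 0 -0.04 0;0.02 0 -0.08 0;0.055 -0.015 -0.1 0;0.095 -0.027 -0.1 0;0.135 -0.04 -0.1 0' 0.092 ; python3 steer.py '0.04 -0.013 0 0.1;0.08 -0.027 0 0.2;0.12 -0.04 0 0.3;0.16 -0.054 0 0.4;0.2 -0.068 0 0.42'; python3 steer.py '0 0 0 0;0 0 0 0'
python3 - <<'E'
from h import *
s=bot.snapshot("wrist");cv2.imwrite("pics/w1.png",s["color"]);np.save("w1.npy",s,allow_pickle=True)
M=R.from_rotvec(np.ravel(s["rvec"])).as_matrix();print(-M.T@np.ravel(s["tvec"]),M.round(2).tolist(),s["intrinsics"][0,0])
E
```

```text
clock: 0.62
tool_pos: [0.317, -0.54, 0.3057]
ee_rot: [0.988, 0.157, 0.001, 0.002]
contact_force: [0.9, 0.0, -0.1]
width: 0.0918
grasp_force: 0.0
clock: 1.03
tool_pos: [0.4834, -0.4127, 0.3032]
ee_rot: [0.999, -0.054, -0.0, 0.0]
contact_force: [0.7, -0.2, 0.0]
width: 0.0919
grasp_force: 0.0
clock: 1.2
tool_pos: [0.4854, -0.4103, 0.3031]
ee_rot: [0.999, -0.047, 0.0, -0.001]
contact_force: [-0.4, 0.2, -0.0]
width: 0.0915
grasp_force: 0.0
[ 0.55874381 -0.41655214  0.48444685] [[-0.09, -1.0, -0.0], [-0.96, 0.09, 0.27], [-0.27, 0.03, -0.96]] 329.99093208910307
```

View pics/w1.png

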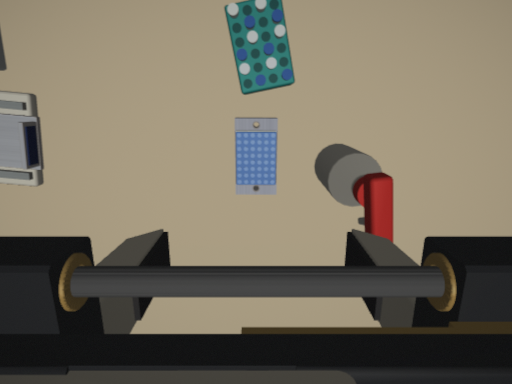

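Wrist view: the block is at (256,156), with holes near (256,125) and (256,188). The spray body is centred near (355,180), and the rack is at (260,50).

```bash
python3 - <<'E'
from h import *
s=np.load("w1.npy",allow_pickle=True).item();g=cv2.cvtColor(s["color"],6).astype(float)
H=[]
for u,v in((256,125),(256,188)):
    w=g[v-6:v+7,u-6:u+7];w=np.clip(np.median(w)-10-w,0,None);yy,xx=np.mgrid[-6:7,-6:7];u2,v2=u+(w*xx).sum()/w.sum(),v+(w*yy).sum()/w.sum()
    print(u2,v2,w.max());H.append(ray(s,u2,v2,.029))
a,b=H;print(a,b,(a+b)/2,np.linalg.norm(a-b),np.arctan2(*(a-b)[1::-1]))
print([ray(s,*q,.03)[:2].round(4).tolist() for q in[(235,118),(277,118),(277,194),(235,194)]])
for z in(.05,.1,.13):print(z,ray(s,355,180,z))
print(ray(s,330,182,.1))
E
```

```text
255.73065902578796 126.40401146131805 44.0
255.79312762973353 186.86676016830293 62.0
[ 0.53018629 -0.41142489  0.029     ] [ 0.44629232 -0.40356356  0.029     ] [ 0.48823931 -0.40749422  0.029     ] 0.0842614947625998 -0.09343263289609108
[[0.5438, -0.3848], [0.5386, -0.4409], [0.4333, -0.4327], [0.4389, -0.3731]]
0.05 [ 0.44854325 -0.53818525  0.05      ]
0.1 [ 0.46122611 -0.52418663  0.1       ]
0.13 [ 0.46883583 -0.51578746  0.13      ]
[ 0.46154668 -0.49442641  0.1       ]
```

```bash
python3 steer.py '0.005 -0.04 0 -0.12;0.01 -0.08 0 -0.24;0.015 -0.12 0 -0.36;0.02 -0.16 0 -0.48;0.024 -0.2 0 -0.6' 0.092 ; python3 steer.py '0.018 -0.026 0 -0.12;0.036 -0.052 0 -0.24;0.054 -0.078 0 -0.36;0.072 -0.104 0 -0.48;0.072 -0.104 0 -0.6' 0; python3 steer.py '0 0 0 -0.12;0 0 0 -0.24;0 0 0 -0.28;0 0 0 -0.28;0 0 0 -0.28'
python3 - <<'E'
from h import *
s=bot.snapshot("wrist");cv2.imwrite("pics/w2.png",s["color"]);np.save("w2.npy",s,allow_pickle=True)
print(bot.read_state()["q"])
s2=bot.snapshot("side");a,b=s2["color"],s["color"]
q=proj(s2,[.54,-.087,.4])[0].astype(int);print(q)
c=cv2.resize(a[max(q[1]-60,0):q[1]+60,q[0]-60:q[0]+60],(360,360))
o=np.zeros((384,512+280,3),np.uint8);o[:,:512]=b;o[:280,512:]=cv2.resize(c,(280,280));cv2.imwrite("pics/w2b.png",o)
E
```

```text
clock: 1.67
tool_pos: [0.5255, -0.2185, 0.3031]
ee_rot: [0.969, 0.247, -0.0, 0.001]
contact_force: [1.1, -0.7, -0.2]
width: 0.0917
grasp_force: 0.0
clock: 2.08
tool_pos: [0.5401, -0.0859, 0.304]
ee_rot: [0.85, 0.527, 0.001, -0.001]
contact_force: [0.5, 0.7, 0.4]
width: 0.063
grasp_force: 0.0
clock: 2.5
tool_pos: [0.5396, -0.094, 0.303]
ee_rot: [0.773, 0.634, -0.0, 0.0]
contact_force: [-0.1, -0.3, -0.8]
width: 0.0296
grasp_force: 0.0
[ 0.84521717  0.30836575 -0.89137508  1.67345041  0.24953569  1.27967
 -0.29282358]
[263 142]
```

View pics/w2b.png

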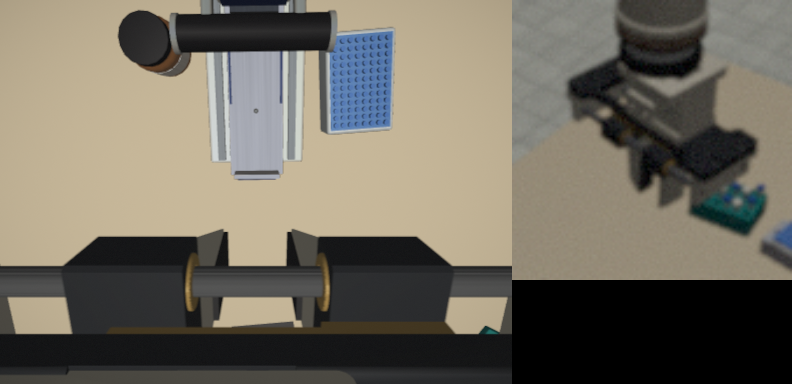

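Wrist view: front pin at (256,111), tab at (232–282,177), base front corners at (211,161) and (302,160), bar centred at (254,31). I'll fit the press pose and carrier position from these.

```bash
cat >> h.py <<'E'
def tw(p,L):
    c,t=np.cos(p[2]),np.sin(p[2]);L=np.atleast_2d(L);return np.c_[p[0]+c*L[:,0]-t*L[:,1],p[1]+t*L[:,0]+c*L[:,1],L[:,2]]
def loc(p,P):
    c,t=np.cos(p[2]),np.sin(p[2]);return np.array([[c,t],[-t,c]])@(np.array(P)[:2]-p[:2])
def go(target,p=None,yaw=None):  # shift & turn in tool axes to target (press-local if p given)
    T=tw(p,target)[0] if p is not None else np.array(target); st=bot.read_state()
    m=R.from_quat(st["ee_rot"]).as_matrix(); y=np.arctan2(m[1,0],m[0,0])
    print("go",totool(T-st["tool_pos"],st).round(4),"turn",None if yaw is None else round(-(yaw-y),3))
E
python3 - <<'E'
from h import *
from scipy.optimize import least_squares
s=np.load("w2.npy",allow_pickle=True).item()
g=cv2.cvtColor(s["color"],6).astype(float)
w=g[105:118,250:263];w=np.clip(np.median(w)-12-w,0,None);yy,xx=np.mgrid[105:118,250:263];pin=[(w*xx).sum()/w.sum(),(w*yy).sum()/w.sum()];print(pin)
pix=np.array([(211,161),(302,160),(232,179),(282,179),pin,(254,31.)])
def res(v):
    p,n=v[:3],v[3]
    L=[[-.2,.065,.022],[-.2,-.065,.022],[n-.132,.03,.058],[n-.132,-.03,.058],[n-.044,0,.042],[-.071,0,.23]]
    return (proj(s,tw(p,L))-pix).ravel()
p0=np.load("press.npy")
r=least_squares(res,[*p0,-.082],loss='soft_l1');print(r.x,res(r.x).reshape(-1,2).round(1).tolist())
print("q",.16+r.x[3]); np.save("press.npy",r.x[:3]); p=r.x[:3]
go([r.x[3]-.1,0,.15],p,p[2]); go([r.x[3]-.1,0,.042],p,p[2])
E
```

```text
[np.float64(255.53098420413122), np.float64(110.39368165249088)]
[ 0.57612085  0.09689756  1.38218282 -0.08473913] [[-0.6, 1.3], [0.4, 1.6], [1.8, 0.3], [-2.9, -0.1], [0.3, -0.3], [-0.1, -1.0]]
q 0.07526087311920046
go [ 0.0089 -0.      0.1531] turn -0.008
go [ 0.009  -0.      0.2611] turn -0.008
```

```bash
python3 steer.py '0.002 0 0.04 0;0.004 0 0.08 0;0.006 0 0.12 0;0.009 0 0.16 -0.008;0.009 0 0.19 -0.008' 0; python3 steer.py '0 0 0.03 0;0 0 0.055 0;0 0 0.065 0;0 0 0.07 0;0 0 0.07 0'; python3 steer.py '-0.015 0 0 0;-0.03 0 0 0;-0.045 0 0 0;-0.06 0 0 0;-0.07 0 0 0' ; python3 steer.py '-0.006 0 0 0;-0.012 0 0 0;-0.018 0 0 0;-0.02 0 0 0;-0.02 0 0 0'
```

```text
clock: 3.02
tool_pos: [0.5403, -0.083, 0.1103]
ee_rot: [0.77, 0.638, -0.001, -0.001]
contact_force: [-0.1, 0.1, -0.5]
width: 0.0001
grasp_force: 0.0
clock: 3.43
tool_pos: [0.5417, -0.0831, 0.0429]
ee_rot: [0.77, 0.639, -0.0, -0.0]
contact_force: [-0.3, 0.4, 0.1]
width: 0.0003
grasp_force: 0.0
clock: 3.85
tool_pos: [0.5303, -0.1543, 0.0453]
ee_rot: [0.77, 0.638, 0.0, 0.002]
contact_force: [0.3, -0.5, 0.3]
width: 0.0004
grasp_force: 0.0
clock: 4.27
tool_pos: [0.5253, -0.1719, 0.0433]
ee_rot: [0.77, 0.639, 0.0, 0.0]
contact_force: [0.3, 0.5, 0.4]
width: 0.0002
grasp_force: 0.0
```

```bash
python3 steer.py '-0.003 0 0 0;-0.006 0 0 0;-0.006 0 0 0' ; python3 steer.py '-0.003 0 0 0;-0.006 0 0 0;-0.006 0 0 0'
```

```text
clock: 4.52
tool_pos: [0.5241, -0.1778, 0.0431]
ee_rot: [0.769, 0.639, -0.0, -0.0]
contact_force: [0.1, -0.6, -0.3]
width: 0.0003
grasp_force: 0.0
clock: 4.77
tool_pos: [0.5229, -0.1842, 0.0431]
ee_rot: [0.77, 0.638, -0.0, 0.0]
contact_force: [-0.2, -0.3, -0.5]
width: 0.0004
grasp_force: 0.0
```

```bash
python3 - <<'E'
from h import *
s=bot.snapshot("wrist"); t=bot.snapshot("top");u=bot.snapshot("side")
o=np.zeros((600,800,3),np.uint8);o[:384,:512]=s["color"]
o[:280,512:792]=cv2.resize(t["color"][170:240,200:270],(280,280),interpolation=2);o[300:580,512:792]=cv2.resize(u["color"][210:280,220:290],(280,280),interpolation=2)
cv2.imwrite("pics/c.png",o)
p=np.load("press.npy");st=bot.read_state();print(loc(p,st["tool_pos"]))
E
```

```text
[-0.28517843 -0.00043583]
```

View pics/c.png

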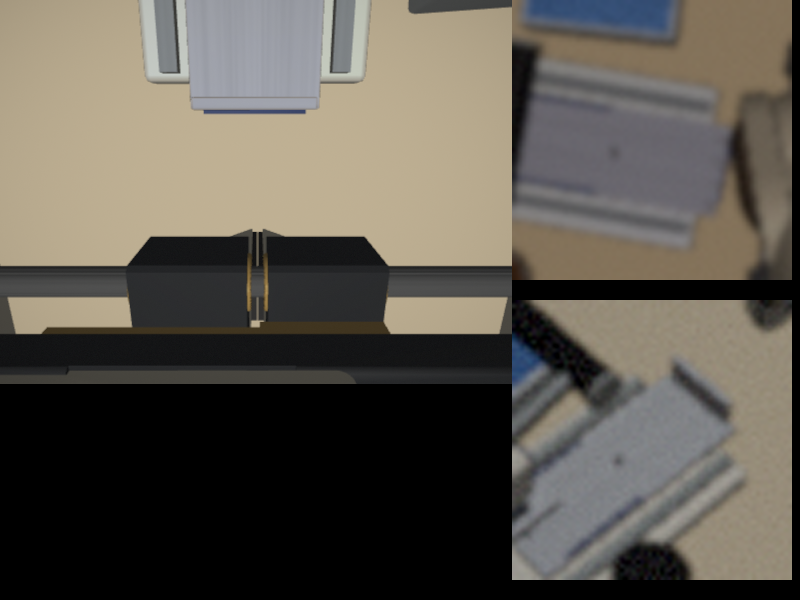

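```bash
python3 - <<'E'
from h import *
p=np.load("press.npy");st=bot.read_state()
s=bot.snapshot("wrist");print("TCP px",proj(s,st["tool_pos"]))
for v in(97,109):print(loc(p,ray(s,256,v,.062)))
print("base",loc(p,ray(s,146,82,.022)),loc(p,ray(s,366,82,.022)))
s=bot.snapshot("side");print("side TCP",proj(s,st["tool_pos"]), "tabtop",proj(s,tw(p,[[-.217,.03,.062],[-.217,-.03,.062]])),"pin",proj(s,tw(p,[[-.129,0,.044]])))
s=bot.snapshot("top");print("top TCP",proj(s,st["tool_pos"]),proj(s,tw(p,[[-.217,.03,.062],[-.217,-.03,.062]])))
E
```

```text
TCP px [[254.81830881 233.39316388]]
[-0.20861285 -0.00093372]
[-0.21408539 -0.00095287]
base [-0.19974561  0.063165  ] [-0.19919227 -0.06464717]
side TCP [[282.84401684 219.76975087]] tabtop [[274.55083413 233.83175666]
 [260.55624384 222.08010167]] pin [[245.53429823 247.93758695]]
top TCP [[273.83948534 215.76868847]] [[250.09003531 221.39995928]
 [253.65662116 201.98141324]]
```

```bash
python3 steer.py '0 0 -0.03 0;0 0 -0.06 0;0.035 0 -0.06 0;0.07 0 -0.06 0;0.11 0 -0.06 0' ; python3 steer.py '0 0 0.02 0;0 0 0.04 0;0 0 0.055 0;0 0 0.064 0;0 0 0.064 0'
cat > look.py <<'E'
from h import *
import sys
s=bot.snapshot("side");st=bot.read_state();p=np.load("press.npy")
q=proj(s,st["tool_pos"])[0];print(st["clock"],loc(p,st["tool_pos"]),st["tool_pos"][2],q,st["contact_force"].round(1) if hasattr(st["contact_force"],"round") else st["contact_force"])
cv2.imwrite("pics/%s.png"%sys.argv[1],cv2.resize(s["color"][190:270,210:310],(400,320),interpolation=2))
E
python3 look.py l1; python3 steer.py '-0.01 0 0 0;-0.02 0 0 0;-0.02 0 0 0';python3 look.py l2; python3 steer.py '-0.01 0 0 0;-0.02 0 0 0;-0.02 0 0 0';python3 look.py l3
python3 -c "
import cv2,numpy as np
cv2.imwrite('pics/l.png',cv2.resize(np.hstack([cv2.imread('pics/l%d.png'%i)[:,60:] for i in(1,2,3)]),(798,250)))"
```

```text
clock: 5.48
tool_pos: [0.5438, -0.0763, 0.1039]
ee_rot: [0.771, 0.637, 0.0, 0.001]
contact_force: [0.4, 0.3, -0.9]
width: 0.0004
grasp_force: 0.0
clock: 5.9
tool_pos: [0.5417, -0.0749, 0.0374]
ee_rot: [0.769, 0.639, -0.001, -0.001]
contact_force: [-0.0, -0.5, -0.2]
width: 0.0005
grasp_force: 0.0
5.95 [-0.17511589  0.00070213] 0.038545123218807334 [257.27930282 240.40463566] [-0.3  0.1  0.8]
clock: 6.2
tool_pos: [0.5397, -0.0989, 0.0398]
ee_rot: [0.771, 0.637, -0.001, 0.001]
contact_force: [0.8, -1.0, 0.5]
width: 0.0004
grasp_force: 0.0
6.25 [-0.19795256 -0.00082349] 0.039848542923391884 [262.48661153 235.64180761] [-0.2 -0.5 -1.1]
clock: 6.5
tool_pos: [0.5354, -0.118, 0.0392]
ee_rot: [0.77, 0.637, -0.001, 0.001]
contact_force: [-1.3, -1.1, -0.1]
width: 0.0003
grasp_force: 0.0
6.55 [-0.21741214 -0.00025356] 0.039201135953232526 [267.25274452 232.3737938 ] [ 0.1 -0.   0.7]
```

View pics/l.png

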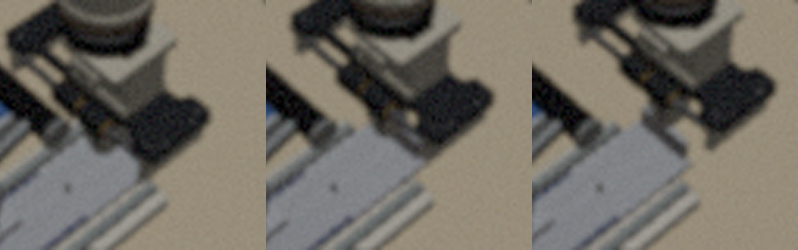

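```bash
python3 steer.py '0 0 -0.03 0;0 0 -0.04 0;0.02 0 -0.04 0;0.045 0 -0.04 0;0.045 0 -0.01 0';python3 steer.py '0 0 0.01 0;0 0 0.01 0'; for i in 1 2 3; do python3 steer.py '0 0 0.002 0;0 0 0.004 0;0 0 0.004 0' | grep -E 'tool_pos|contact'; done
```

```text
clock: 6.97
tool_pos: [0.5508, -0.0643, 0.0548]
ee_rot: [0.768, 0.641, 0.006, 0.003]
contact_force: [0.7, -0.6, 1.1]
width: 0.0002
grasp_force: 0.0
clock: 7.13
tool_pos: [0.5419, -0.07, 0.037]
ee_rot: [0.769, 0.639, -0.002, -0.002]
contact_force: [-0.3, -0.3, 0.1]
width: 0.0009
grasp_force: 0.0
tool_pos: [0.5446, -0.071, 0.0356]
contact_force: [-0.0, -0.5, -0.3]
tool_pos: [0.5442, -0.0706, 0.0312]
contact_force: [-1.3, 0.0, 0.1]
tool_pos: [0.5439, -0.0703, 0.0269]
contact_force: [-1.0, -0.4, 0.3]
```

```bash
for i in 1 2 3 4 5; do python3 steer.py '0 0 0.001 0;0 0 0.003 0;0 0 0.003 0' | grep -E 'tool_pos|contact'; done
```

```text
tool_pos: [0.544, -0.0703, 0.0239]
contact_force: [-0.7, 0.1, 0.1]
tool_pos: [0.544, -0.0703, 0.0209]
contact_force: [0.0, -0.2, 0.1]
tool_pos: [0.544, -0.0703, 0.0179]
contact_force: [-0.0, 0.9, -0.3]
tool_pos: [0.544, -0.0703, 0.0149]
contact_force: [-0.4, -0.6, 0.3]
tool_pos: [0.544, -0.0703, 0.0119]
contact_force: [-0.4, 0.4, -0.4]
```

```bash
python3 - <<'E'
from h import *
s=bot.snapshot("side");st=bot.read_state();q=proj(s,st["tool_pos"])[0];print(q)
M=R.from_rotvec(np.ravel(s["rvec"])).as_matrix();print(-M.T@np.ravel(s["tvec"]))
x,y=q.astype(int);crop(s,"pics/t.png",x-50,y-60,x+50,y+30,6)
E
```

```text
[255.88722878 246.36147162]
[0.18649333 0.4279566  0.8937834 ]
```

View pics/t.png

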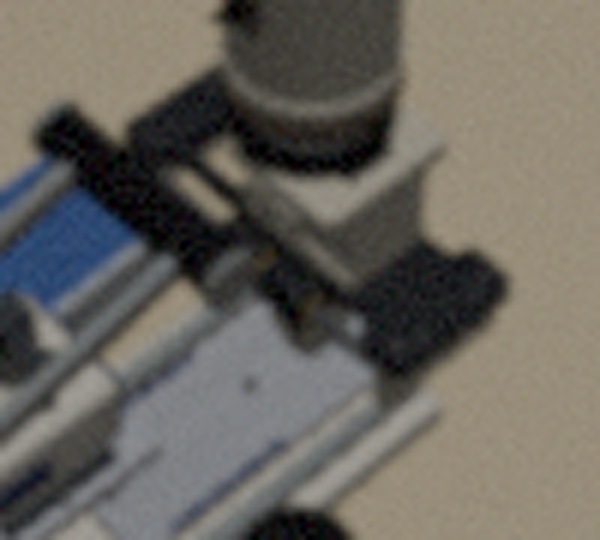

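```bash
for i in 1 2 3 4 5; do python3 steer.py '0 0 0.001 0;0 0 0.002 0;0 0 0.002 0' | grep -E 'tool_pos|contact'; done; python3 -c "
from plant import bot
s=bot.read_state();print(s['effort'],s['wrist_torque'],s['q'])"
```

```text
tool_pos: [0.5444, -0.0703, 0.0108]
contact_force: [-1.2, 0.6, 6.1]
tool_pos: [0.5444, -0.0703, 0.0106]
contact_force: [-7.1, 0.1, 23.1]
tool_pos: [0.5446, -0.0698, 0.0104]
contact_force: [-12.7, 0.7, 41.1]
tool_pos: [0.5448, -0.0692, 0.0102]
contact_force: [-19.7, 2.0, 59.4]
tool_pos: [0.545, -0.0685, 0.01]
contact_force: [-25.4, 3.5, 76.8]
[-1.43351527e-01 -2.12875950e+01 -5.73206563e-01 -1.59727460e+01
  3.24004188e+00 -8.07088941e+00 -8.86977621e-03] [ 5.95521158e-01  5.77228333e+00 -1.32063399e-03] [ 0.601602    0.6685286  -0.68007943  1.92747826  0.60903884  0.75999357
 -0.61456957]
```

```bash
python3 steer.py '0 0 -0.01 0;0 0 -0.015 0;0 0 -0.015 0'; python3 steer.py '-0.02 0 0 0;-0.04 0 0 0;-0.06 0 0 0;-0.06 0 0 0'; python3 steer.py '-0.015 0 0 0;-0.03 0 0 0;-0.04 0 0 0;-0.04 0 0 0'; python3 - <<'E'
from h import *
st=bot.read_state();print(loc(np.load("press.npy"),st["tool_pos"]))
E
```

```text
clock: 10.68
tool_pos: [0.5454, -0.0705, 0.0187]
ee_rot: [0.769, 0.639, 0.001, 0.001]
contact_force: [0.9, -0.7, 0.4]
width: 0.0001
grasp_force: 0.0
clock: 11.02
tool_pos: [0.5319, -0.1339, 0.016]
ee_rot: [0.771, 0.637, -0.001, 0.0]
contact_force: [0.7, -0.2, 0.3]
width: 0.0006
grasp_force: 0.0
clock: 11.35
tool_pos: [0.525, -0.1704, 0.0164]
ee_rot: [0.77, 0.638, -0.001, -0.0]
contact_force: [0.3, -1.0, 0.8]
width: 0.0004
grasp_force: 0.0
[-2.72110974e-01  8.79317426e-05]
```

```bash
for i in 1 2 3; do python3 steer.py '-0.001 0 0 0;-0.003 0 0 0;-0.003 0 0 0' | grep -E 'tool_pos|contact'; done;  python3 - <<'E'
from h import *
st=bot.read_state();print(loc(np.load("press.npy"),st["tool_pos"]))
s=bot.snapshot("side");t=bot.snapshot("top");
o=np.hstack([cv2.resize(s["color"][185:275,210:310],(400,360),interpolation=2),cv2.resize(t["color"][160:250,190:290],(400,360),interpolation=2)])
cv2.imwrite("pics/u.png",o)
E
```

```text
tool_pos: [0.5253, -0.1709, 0.0171]
contact_force: [-0.7, 1.1, 0.2]
tool_pos: [0.525, -0.1726, 0.0172]
contact_force: [1.2, 5.4, -1.3]
tool_pos: [0.525, -0.1726, 0.0172]
contact_force: [1.5, 10.3, -1.4]
[-0.27426829 -0.00032358]
```

View pics/u.png

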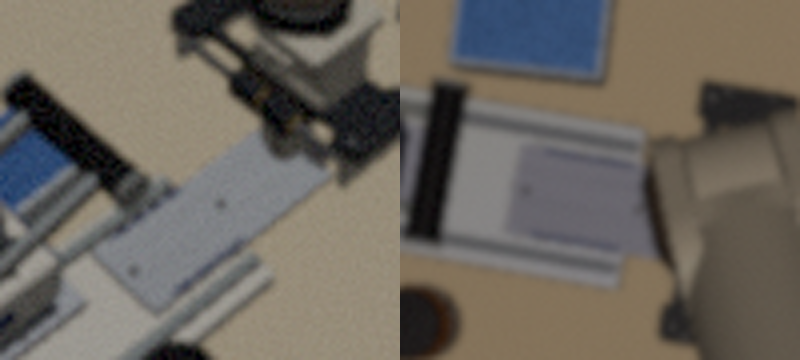

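I've used all my picture views, so the rest is numeric. Side view: the carrier is out at its stop, with pins at crop (220,203) and (133,270). Touching down showed the real tool about 23 mm higher than reported. I'll solve that offset from the known 88 mm pin and hole spacing.

```bash
python3 steer.py '0.003 0 0 0;0.005 0 -0.03 0;0.005 0 -0.07 0;0.005 0 -0.11 0;0.01 0 -0.15 0' 0; python3 steer.py '0.02 0 -0.04 0;0.04 0 -0.08 0;0.06 0 -0.12 0;0.08 0 -0.135 0;0.1 0 -0.135 0'; python3 steer.py '0 0 0 0;0 0 0 0;0 0 0 0;0 0 0 0'
cat > two.py <<'E'
from h import *
from scipy.optimize import least_squares
def blob(g,u,v,r=8):
    for _ in range(4):
        i,j=int(round(v)),int(round(u));w=g[i-r:i+r+1,j-r:j+r+1]
        w=np.abs(w-np.median(w));w=np.clip(w-15,0,None)*(np.hypot(*np.mgrid[-r:r+1,-r:r+1])<=r)
        if w.sum()<1:return None
        yy,xx=np.mgrid[-r:r+1,-r:r+1];u,v=j+(w*xx).sum()/w.sum(),i+(w*yy).sum()/w.sum()
        r=max(r-1,5)
    return u,v,w.max()
def solve(guess,z,n=4,dz0=.022):
    out=[]
    for k in range(n):
        s=bot.snapshot("wrist");s=dict(s);M=R.from_rotvec(np.ravel(s["rvec"])).as_matrix()
        g=cv2.GaussianBlur(cv2.cvtColor(s["color"],6),(3,3),0).astype(float)
        def pr(v):
            c,t=np.cos(v[2]),np.sin(v[2])
            P=np.array([[v[0]+e*.044*c,v[1]+e*.044*t,z-v[3]] for e in(1,-1)]) # camera higher by dz
            return proj(s,P)
        q0=pr([*guess,dz0]);b=[blob(g,*q) for q in q0]
        if None in b: print("miss",q0);continue
        pix=np.array([x[:2] for x in b]);r=least_squares(lambda v:(pr(v)-pix).ravel(),[*guess,dz0])
        st=bot.read_state();out.append(r.x);print(q0.round(1).tolist(),pix.round(1).tolist(),[int(x[2]) for x in b],r.x.round(4),st["tool_pos"].round(4))
    m=np.mean(out,0);print("mean",m.round(4));return m
E
python3 - <<'E'
from two import *
p=np.load("press.npy");n=tw(p,[[-.16,0,0]])[0]
print(n);m=solve([n[0],n[1],p[2]],.042);np.save("nest.npy",m)
s=bot.snapshot("wrist");print(cv2.cvtColor(s["color"],6)[90:200:3,256].tolist())
E
```

```text
clock: 12.62
tool_pos: [0.5252, -0.1693, 0.1686]
ee_rot: [0.77, 0.638, -0.001, -0.0]
contact_force: [0.6, -1.0, 0.0]
width: 0.0003
grasp_force: 0.0
clock: 13.03
tool_pos: [0.5477, -0.0685, 0.3086]
ee_rot: [0.77, 0.638, 0.003, 0.004]
contact_force: [-0.2, 0.2, 0.2]
width: 0.0004
grasp_force: 0.0
clock: 13.37
tool_pos: [0.5438, -0.0711, 0.3014]
ee_rot: [0.77, 0.638, -0.001, -0.0]
contact_force: [0.2, 0.1, 0.1]
width: 0.0003
grasp_force: 0.0
[ 0.5461213  -0.06026486  0.        ]
[[256.8, 117.8], [256.7, 180.7]] [[256.4, 118.5], [256.7, 183.3]] [44, 66] [ 0.5458 -0.0606  1.3876  0.0072] [ 0.5438 -0.071   0.3014]
[[256.8, 117.9], [256.7, 180.8]] [[256.4, 118.7], [256.6, 183.6]] [43, 67] [ 0.5458 -0.0606  1.3876  0.0065] [ 0.5439 -0.0708  0.3015]
[[256.8, 118.2], [256.6, 181.0]] [[256.3, 118.9], [256.6, 183.7]] [43, 65] [ 0.5457 -0.0605  1.3886  0.0068] [ 0.544  -0.0705  0.3016]
[[256.7, 118.4], [256.5, 181.2]] [[256.2, 119.1], [256.5, 183.9]] [41, 62] [ 0.5458 -0.0605  1.3886  0.0063] [ 0.5441 -0.0703  0.3017]
mean [ 0.5458 -0.0605  1.3881  0.0067]
[219, 219, 219, 220, 220, 220, 220, 168, 179, 160, 141, 180, 180, 181, 180, 181, 181, 181, 181, 183, 182, 182, 183, 183, 184, 183, 183, 184, 184, 184, 184, 78, 135, 185, 185, 185, 185]
```

```bash
python3 - <<'E'
from h import *
s=bot.snapshot("wrist");g=cv2.cvtColor(s["color"],6).astype(float)
for v in(135,145,155,165,175):
    r=g[v-2:v+3].mean(0);d=np.diff(r);i=[k for k in range(190,320) if abs(d[k])>8 and abs(d[k])==abs(d[k-2:k+3]).max()]
    print(v,[(k,int(d[k])) for k in i])
print(g[148:153,195:320].mean(0).astype(int).tolist())
c=g[:,250:263].mean(1)
print("rows",[(k,int(c[k+1]-c[k])) for k in range(60,235) if abs(c[k+1]-c[k])>6])
p=np.load("press.npy")
for dz in(0,.023):
  print(dz,proj(s,tw(p,[[-.16,.036,.034-dz],[-.16,-.036,.034-dz],[-.2,.065,.022-dz],[-.2,-.065,.022-dz],[-.292,0,.062-dz],[-.284,0,.062-dz]])).round(1).tolist())
E
```

```text
135 [(210, 30), (217, -49), (225, 50), (230, -49), (282, 55), (287, -54), (295, 36), (301, -29), (319, -64)]
145 [(211, 19), (217, -41), (225, 50), (229, -45), (232, 51), (279, -57), (287, -59), (294, 36), (301, -28), (319, -54)]
155 [(211, 29), (218, -33), (225, 38), (232, 53), (279, -61), (282, 43), (286, -43), (294, 37), (300, -21)]
165 [(211, 26), (218, -49), (226, 42), (231, -71), (279, -74), (286, -48), (294, 36), (300, -30)]
175 [(212, 23), (218, -39), (226, 42), (231, -55), (280, 66), (286, -45), (293, 36), (300, -21)]
[197, 196, 197, 197, 196, 197, 197, 197, 196, 197, 197, 197, 197, 197, 197, 187, 186, 212, 221, 221, 221, 221, 210, 172, 149, 151, 151, 149, 151, 142, 149, 196, 221, 221, 208, 172, 132, 84, 138, 179, 178, 178, 179, 180, 178, 178, 179, 179, 179, 177, 178, 181, 179, 177, 178, 175, 175, 176, 177, 178, 180, 182, 181, 180, 179, 181, 182, 182, 182, 179, 175, 175, 178, 179, 179, 175, 178, 183, 184, 183, 182, 179, 179, 181, 155, 94, 109, 155, 199, 220, 220, 220, 187, 127, 149, 151, 151, 149, 150, 158, 195, 220, 220, 220, 220, 215, 198, 178, 180, 197, 196, 197, 197, 196, 197, 197, 197, 196, 197, 197, 197, 196, 196, 196, 194]
rows [(85, 50), (86, 87), (87, 60), (109, -9), (110, -38), (117, -14), (121, 8), (122, 10), (181, -6), (182, -19), (185, 7), (186, 7), (187, 9), (228, -13), (230, -17), (231, -86)]
0 [[230.0, 152.3], [282.9, 152.5], [210.9, 179.0], [301.8, 179.3], [256.1, 250.2], [256.1, 244.9]]
0.023 [[231.3, 150.1], [281.7, 150.2], [213.0, 175.7], [299.8, 176.0], [256.2, 243.5], [256.2, 238.4]]
```

```bash
python3 steer.py '-0.04 0.001 0 0.12;-0.08 0.001 0 0.24;-0.12 0.001 0 0.36;-0.16 0 0 0.48;-0.2 0 0 0.6' 0.092; python3 steer.py '-0.03 0.02 0 0.12;-0.06 0.04 0 0.24;-0.09 0.065 0 0.36;-0.113 0.0845 0 0.48;-0.113 0.0845 0 0.6'; python3 steer.py '0 0 0 0.12;0 0 0 0.24;0 0 0 0.28;0 0 0 0.28;0 0 0 0.28' | head -3
cat > blk.py <<'E'
from two import *
def edges(guess,dz=.007,show=True):
    # fit block centre/yaw from silhouette edges of top face (z=.03) vs bench
    s=bot.snapshot("wrist");im=s["color"].astype(int);sat=im[:,:,2]-im[:,:,0]  # bench is tan (R>B), block is not
    m=(sat<12).astype(np.uint8);q=proj(s,[guess[0],guess[1],.03-dz])[0].astype(int)
    n,l,stt,c=cv2.connectedComponentsWithStats(m,connectivity=4)
    k=l[q[1],q[0]];mm=(l==k).astype(np.uint8);ct=max(cv2.findContours(mm,0,2)[0],key=cv2.contourArea)
    r=cv2.minAreaRect(ct);bx=cv2.boxPoints(r);P=np.array([ray(s,*b,.03-dz)[:2] for b in bx]);ctr=P.mean(0)
    e=sorted([(np.linalg.norm(P[i]-P[i-1]),np.arctan2(*(P[i]-P[i-1])[::-1])) for i in range(4)])
    print(stt[k],r,"ctr",ctr.round(4),"sides",[x[0].round(4) for x in e],"ang",[round(float((x[1]+np.pi/2)%np.pi-np.pi/2),3) for x in e])
E
python3 - <<'E'
from blk import *
edges([.4884,-.4078]); m=solve([.4884,-.4078,-.093],.028,2,.01)
for c in(.1,):pass
s=bot.snapshot("wrist");g=s["color"].astype(int);print((g[156,200:420,2]-g[156,200:420,0])[::4].tolist())
E
```

```text
clock: 14.08
tool_pos: [0.5068, -0.2679, 0.3023]
ee_rot: [0.925, 0.38, -0.0, 0.0]
contact_force: [-0.6, -0.0, 0.1]
width: 0.0293
grasp_force: 0.0
clock: 14.5
tool_pos: [0.4835, -0.4148, 0.3008]
ee_rot: [0.996, 0.084, -0.001, 0.001]
contact_force: [-0.7, -0.9, -1.1]
width: 0.0625
grasp_force: 0.0
clock: 14.92
tool_pos: [0.4875, -0.4055, 0.302]
ee_rot: [0.999, -0.046, -0.0, -0.0]
[ 238  118   43   77 3134] ((259.0, 156.0), (42.0, 76.0), 0.0) ctr [ 0.4891 -0.4076] sides [np.float64(0.0571), np.float64(0.0607), np.float64(0.107), np.float64(0.107)] ang [1.479, 1.479, -0.107, -0.073]
[[259.3, 125.4], [259.1, 187.3]] [[259.1, 127.0], [258.3, 188.6]] [15, 48] [ 0.4863 -0.4069 -0.1023  0.0108] [ 0.4875 -0.4055  0.3021]
[[259.3, 125.5], [259.1, 187.3]] [[259.1, 127.4], [258.3, 188.7]] [17, 48] [ 0.4856 -0.4069 -0.1031  0.0129] [ 0.4875 -0.4055  0.3021]
mean [ 0.4859 -0.4069 -0.1027  0.0118]
[40, 39, 40, 40, 40, 40, 40, 39, 40, 40, -73, -73, -68, -82, -66, -72, -71, -66, -82, -66, 25, 40, 40, 40, 40, 40, 40, 40, 40, 40, 21, 5, 5, 5, 5, 5, 6, 6, 9, 10, 10, 9, 9, 27, 40, 39, 39, 39, 39, 40, 40, 39, 39, 39, 39]
```

```bash
python3 - <<'E'
from blk import *
s=np.load("w1.npy",allow_pickle=True).item()
for q in((247,93),(294,83)):print([ray(s,*q,z)[:2].round(4).tolist() for z in(0,.03,.058)])
st=bot.read_state();m=R.from_quat(st["ee_rot"]).as_matrix();print(np.arctan2(m[1,0],m[0,0]))
go([.531,-.3995,.08],None,0.)
E
```

```text
[[0.5752, -0.4032], [0.5742, -0.4041], [0.5732, -0.4048]]
[[0.5823, -0.4697], [0.5809, -0.4664], [0.5795, -0.4633]]
-0.09330298381585055
go [ 0.0427 -0.01    0.2222] turn -0.093
```

```bash
python3 steer.py '0.01 -0.002 0.03 -0.05;0.025 -0.005 0.07 -0.093;0.04 -0.01 0.11 -0.093;0.0407 -0.01 0.15 -0.093;0.0407 -0.01 0.19 -0.093' 0.092; python3 steer.py '0 0 0.02 0;0 0 0.03 0;0 0 0.03 0;0 0 0.03 0'; python3 - <<'E'
from h import *
go([.529,-.3995,.03],None,0.)
E
```

```text
clock: 15.53
tool_pos: [0.5305, -0.3985, 0.1107]
ee_rot: [1.0, 0.001, 0.001, -0.0]
contact_force: [-0.7, -0.5, -0.4]
width: 0.0918
grasp_force: 0.0
clock: 15.87
tool_pos: [0.5297, -0.3998, 0.0831]
ee_rot: [1.0, -0.001, 0.001, 0.0]
contact_force: [0.0, -0.5, 0.8]
width: 0.0921
grasp_force: 0.0
go [-0.0008 -0.0003  0.0531] turn -0.001
```

```bash
python3 steer.py '0 0 0.02 0;0 0 0.04 0;0 0 0.055 0;0 0 0.055 0' | grep -E 'tool|cont'; for i in 1 2 3 4 5 6; do python3 steer.py '0 0 0.002 0;0 0 0.004 0;0 0 0.004 0' | grep -E 'tool|cont'; done
```

```text
tool_pos: [0.528, -0.3992, 0.026]
contact_force: [0.2, 0.4, 0.5]
tool_pos: [0.5299, -0.4, 0.0245]
contact_force: [1.0, -0.9, -0.7]
tool_pos: [0.529, -0.3995, 0.0193]
contact_force: [0.1, 0.3, -0.0]
tool_pos: [0.5287, -0.3992, 0.0147]
contact_force: [-1.3, 0.0, 0.6]
tool_pos: [0.5287, -0.3992, 0.0107]
contact_force: [0.7, 0.5, -0.9]
tool_pos: [0.5287, -0.3993, 0.0067]
contact_force: [0.3, -0.1, -0.3]
tool_pos: [0.5287, -0.3993, 0.0027]
contact_force: [-1.1, 0.1, 0.1]
```

```bash
for i in 1 2 3 4; do python3 steer.py '0 0 0.001 0;0 0 0.002 0;0 0 0.002 0' | grep -E 'tool|cont'; done
```

```text
tool_pos: [0.5289, -0.3994, 0.001]
contact_force: [0.5, -0.3, 0.6]
tool_pos: [0.5289, -0.3993, -0.001]
contact_force: [-0.6, 1.3, 0.2]
tool_pos: [0.5289, -0.3993, -0.003]
contact_force: [0.3, 0.2, 0.6]
tool_pos: [0.5289, -0.3994, -0.005]
contact_force: [-0.2, -0.2, 0.5]
```

```bash
for i in 1 2 3 ; do python3 steer.py '0 0 0.001 0;0 0 0.002 0;0 0 0.002 0' | grep -E 'tool|cont'; done;  python3 steer.py '0 0 0.001 0;0 0 0.001 0;0 0 0.001 0;0 0 0.001 0;0 0 0.001 0' 0.05 8;python3 steer.py '0 0 0 0;0 0 0 0;0 0 0 0'
```

```text
tool_pos: [0.5289, -0.3993, -0.007]
contact_force: [0.3, 0.3, 0.2]
tool_pos: [0.5289, -0.3993, -0.009]
contact_force: [-0.1, 0.5, 0.2]
tool_pos: [0.5289, -0.3993, -0.011]
contact_force: [-1.0, 0.2, -0.7]
clock: 19.87
tool_pos: [0.5294, -0.4, -0.0115]
ee_rot: [1.0, -0.001, 0.0, 0.0]
contact_force: [0.8, -1.3, -1.1]
width: 0.0631
grasp_force: 0.7
clock: 20.12
tool_pos: [0.5293, -0.3999, -0.0115]
ee_rot: [1.0, -0.001, 0.0, 0.0]
contact_force: [1.0, -2.6, 0.0]
width: 0.0581
grasp_force: 8.0
```

```bash
python3 steer.py '0 -0.01 0 0;0 -0.022 0 0;0 -0.034 0 0;0 -0.046 0 0;0 -0.056 0 0' 0.05 20; python3 steer.py '0 -0.008 0 0;0 -0.01 0 0;0 -0.01 0 0' | tail -5;  python3 steer.py '0 0 0 0;0 0 0 0;0 0 0 0;0 0 0 0' 0.092;python3 steer.py '0 0 -0.03 0;0 0 -0.07 0;0 0 -0.11 0;0 0 -0.15 0;0 0 -0.19 0' | head -2; python3 steer.py '-0.02 0 -0.04 0;-0.041 0 -0.08 0;-0.041 0 -0.12 0;-0.041 0 -0.123 0;-0.041 0 -0.123 0' | head -2;python3 steer.py '0 0 0 0;0 0 0 0'|head -2
python3 - <<'E'
from blk import *
edges([.488,-.336]);m=solve([.488,-.336,.0],.028,3,.01)
E
```

```text
clock: 20.53
tool_pos: [0.5292, -0.3415, -0.0116]
ee_rot: [1.0, 0.0, -0.0, -0.0]
contact_force: [0.2, -1.9, 1.6]
width: 0.0579
grasp_force: 19.9
tool_pos: [0.5295, -0.331, -0.0116]
ee_rot: [1.0, 0.0, -0.0, -0.001]
contact_force: [-0.6, 2.7, 5.0]
width: 0.0579
grasp_force: 19.9
clock: 21.12
tool_pos: [0.5286, -0.3336, -0.0123]
ee_rot: [1.0, -0.001, -0.0, -0.0]
contact_force: [-0.5, 0.4, -0.8]
width: 0.0803
grasp_force: 0.0
clock: 21.53
tool_pos: [0.5286, -0.3333, 0.1797]
clock: 21.95
tool_pos: [0.4897, -0.3349, 0.3055]
clock: 22.12
tool_pos: [0.4872, -0.333, 0.2993]
[ 235  119   44   79 3187] ((256.9714050292969, 158.11383056640625), (77.08892822265625, 42.494022369384766), 88.15238952636719) ctr [ 0.4859 -0.3317] sides [np.float64(0.0574), np.float64(0.0612), np.float64(0.1082), np.float64(0.1084)] ang [-1.54, -1.537, 0.049, 0.014]
[[260.4, 125.3], [260.2, 187.5]] [[256.2, 128.7], [258.2, 190.1]] [18, 44] [ 0.4832 -0.3317  0.0328  0.013 ] [ 0.4872 -0.3328  0.2989]
[[260.4, 125.3], [260.3, 187.5]] [[256.1, 128.8], [258.4, 190.0]] [19, 48] [ 0.4829 -0.3316  0.0373  0.015 ] [ 0.4874 -0.3328  0.2991]
[[260.4, 125.5], [260.2, 187.7]] [[256.3, 128.8], [258.2, 190.5]] [19, 45] [ 0.4835 -0.3318  0.0311  0.0109] [ 0.4876 -0.3329  0.2994]
mean [ 0.4832 -0.3317  0.0337  0.013 ]
```

```bash
python3 - <<'E'
from blk import *
s=bot.snapshot("wrist");im=s["color"].astype(int);d=im[:,:,0]-im[:,:,2]
x0=d[:,250:264].mean(1)
print([(i,int(x0[i])) for i in range(112,205)])
g=cv2.cvtColor(s["color"],6).astype(int)[:,250:264].mean(1);print([(i,int(g[i])) for i in range(112,205) if i<140 or i>180])
for dz in(0,.007,.015,.023):
    L=[[.483,-.3317,.03-dz],[.483,-.3317,.042-dz]];q=proj(s,[[.483+e*l,-.3317,z-dz] for l,z in((.053,.03),(.036,.042)) for e in(1,-1)]);print(dz,q[:,1].round(2))
E
```

```text
[(112, -38), (113, -38), (114, -38), (115, -38), (116, -38), (117, -38), (118, -38), (119, -33), (120, -4), (121, 8), (122, 10), (123, 9), (124, 5), (125, -3), (126, -9), (127, -9), (128, -5), (129, 1), (130, 4), (131, 7), (132, 9), (133, 1), (134, 16), (135, 77), (136, 75), (137, 72), (138, 71), (139, 73), (140, 78), (141, 81), (142, 79), (143, 75), (144, 71), (145, 71), (146, 73), (147, 79), (148, 81), (149, 78), (150, 73), (151, 71), (152, 72), (153, 74), (154, 80), (155, 80), (156, 76), (157, 72), (158, 72), (159, 73), (160, 76), (161, 81), (162, 80), (163, 76), (164, 72), (165, 72), (166, 74), (167, 79), (168, 81), (169, 79), (170, 73), (171, 72), (172, 73), (173, 76), (174, 81), (175, 80), (176, 76), (177, 71), (178, 72), (179, 74), (180, 78), (181, 81), (182, 78), (183, 73), (184, 72), (185, 73), (186, 76), (187, 57), (188, 6), (189, 4), (190, 3), (191, 2), (192, 3), (193, 3), (194, 6), (195, 10), (196, 7), (197, -10), (198, -38), (199, -38), (200, -38), (201, -38), (202, -38), (203, -38), (204, -38)]
[(112, 157), (113, 157), (114, 157), (115, 157), (116, 157), (117, 157), (118, 157), (119, 142), (120, 100), (121, 129), (122, 142), (123, 141), (124, 139), (125, 141), (126, 144), (127, 141), (128, 132), (129, 120), (130, 128), (131, 139), (132, 133), (133, 122), (134, 139), (135, 104), (136, 121), (137, 130), (138, 131), (139, 127), (181, 110), (182, 111), (183, 119), (184, 126), (185, 127), (186, 122), (187, 120), (188, 129), (189, 122), (190, 116), (191, 115), (192, 120), (193, 131), (194, 142), (195, 145), (196, 147), (197, 151), (198, 157), (199, 158), (200, 158), (201, 158), (202, 158), (203, 158), (204, 158)]
0 [123.22 199.42 136.99 190.  ]
0.007 [122.92 198.06 136.47 188.72]
0.015 [122.59 196.55 135.89 187.31]
0.023 [122.26 195.09 135.34 185.95]
```

```bash
python3 - <<'E'
from h import *
go([.4865,-.3318,.03],None,.0315)
E
```

```text
go [-0.0007 -0.0006  0.2697] turn -0.032
```

```bash
python3 steer.py '-0.0007 -0.0006 0.04 -0.032;-0.0007 -0.0006 0.08 -0.032;-0.0007 -0.0006 0.12 -0.032;-0.0007 -0.0006 0.16 -0.032;-0.0007 -0.0006 0.2 -0.032' 0.092|head -2; python3 steer.py '0 0 0.03 0;0 0 0.05 0;0 0 0.07 0;0 0 0.07 0;0 0 0.07 0'|head -2; python3 - <<'E'
from h import *
go([.4865,-.3318,-.012],None,.0315)
E
```

```text
clock: 22.78
tool_pos: [0.4871, -0.3325, 0.0991]
clock: 23.2
tool_pos: [0.4865, -0.3318, 0.0299]
go [0.0001 0.0001 0.0419] turn -0.0
```

```bash
python3 steer.py '0 0 0.01 0;0 0 0.02 0;0 0 0.03 0;0 0 0.04 0;0 0 0.042 0';python3 steer.py '0 0 0 0;0 0 0 0' |grep cont; python3 steer.py '0 0 0 0;0 0 0 0;0 0 0 0;0 0 0 0;0 0 0 0' 0.05 45;python3 steer.py '0 0 0 0;0 0 0 0;0 0 0 0;0 0 0 0'
```

```text
clock: 23.62
tool_pos: [0.4861, -0.3322, -0.0126]
ee_rot: [1.0, 0.015, -0.001, -0.001]
contact_force: [-0.4, 0.3, -0.2]
width: 0.092
grasp_force: 0.0
contact_force: [0.4, -0.3, 0.6]
clock: 24.2
tool_pos: [0.4875, -0.3329, -0.0105]
ee_rot: [1.0, 0.015, 0.0, 0.0]
contact_force: [0.6, 0.8, -0.5]
width: 0.0631
grasp_force: 0.0
clock: 24.53
tool_pos: [0.4875, -0.3328, -0.0106]
ee_rot: [1.0, 0.015, 0.0, 0.0]
contact_force: [-0.5, 0.1, 2.4]
width: 0.0578
grasp_force: 45.0
```

```bash
python3 steer.py '0 0 -0.01 0;0 0 -0.04 0;0 0 -0.08 0;0 0 -0.12 0;0 0 -0.16 0'; python3 steer.py '0 0 0 -0.1;0.005 -0.03 0 -0.22;0.01 -0.065 0 -0.34;0.015 -0.1 0 -0.46;0.02 -0.13 0 -0.58'; python3 steer.py '0 0 0 -0.12;0 0 0 -0.24;0 0 0 -0.36;0 0 0 -0.48;0 0 0 -0.6';python3 steer.py '0 0 0 -0.12;0 0 0 -0.177;0 0 0 -0.177'; python3 - <<'E'
from h import *
go([.546,-.0597,.15],None,1.387)
E
```

```text
clock: 24.95
tool_pos: [0.4863, -0.3319, 0.1504]
ee_rot: [1.0, 0.016, -0.001, -0.001]
contact_force: [0.6, -1.8, -3.9]
width: 0.0579
grasp_force: 45.0
clock: 25.37
tool_pos: [0.5024, -0.1997, 0.1493]
ee_rot: [0.953, 0.304, -0.0, -0.0]
contact_force: [0.2, 1.7, -4.5]
width: 0.0577
grasp_force: 45.0
clock: 25.78
tool_pos: [0.5024, -0.2021, 0.1491]
ee_rot: [0.82, 0.572, -0.001, -0.0]
contact_force: [-0.3, 0.2, -4.5]
width: 0.0576
grasp_force: 45.0
clock: 26.03
tool_pos: [0.5024, -0.2022, 0.1489]
ee_rot: [0.768, 0.64, -0.0, -0.001]
contact_force: [-0.5, -0.6, -4.7]
width: 0.0574
grasp_force: 45.0
go [ 0.1481  0.0172 -0.0011] turn 0.003
```

```bash
python3 steer.py '0.03 0.004 0 0.003;0.06 0.008 0 0.003;0.09 0.012 0 0.003;0.12 0.016 0 0.003;0.148 0.0172 0 0.003'|head -2;  python3 steer.py '0 0 0.03 0;0 0 0.06 0;0 0 0.085 0;0 0 0.1 0;0 0 0.1 0'; python3 - <<'E'
from h import *
go([.546,-.0597,.045],None,1.387)
E
```

```text
clock: 26.45
tool_pos: [0.5474, -0.0583, 0.1493]
clock: 26.87
tool_pos: [0.544, -0.06, 0.046]
ee_rot: [0.77, 0.638, -0.002, -0.002]
contact_force: [0.4, 0.1, -3.4]
width: 0.0576
grasp_force: 45.0
go [0.0007 0.0019 0.001 ] turn -0.004
```

```bash
python3 steer.py '0 0 0 0;0 0 0 0;0 0 0 0' |grep -E 'tool|cont'; python3 - <<'E'
from h import *
go([.546,-.0597,.045],None,1.387)
s=bot.snapshot("wrist");
E
python3 steer.py '0 0 0.005 0;0 0 0.009 0;0 0 0.009 0'|grep -E 'tool|cont'
```

```text
tool_pos: [0.5488, -0.0599, 0.051]
contact_force: [-0.2, -0.6, -4.2]
go [-0.0003 -0.0028  0.006 ] turn -0.003
tool_pos: [0.5467, -0.0602, 0.0397]
contact_force: [-0.6, 0.2, -3.9]
```

```bash
python3 steer.py '0 0 0 0;0 0 0 0;0 0 0 0;0 0 0 0;0 0 0 0' |grep -E 'tool|cont|ee'; python3 - <<'E'
from h import *
go([.546,-.0597,.034],None,1.387)
E
```

```text
tool_pos: [0.5473, -0.0598, 0.0403]
ee_rot: [0.77, 0.638, 0.0, 0.0]
contact_force: [-0.2, 0.6, -4.1]
go [-0.0001 -0.0013  0.0063] turn -0.002
```

```bash
python3 steer.py '0 -0.0013 0.001 -0.002;0 -0.0013 0.004 -0.002;0 -0.0013 0.004 -0.002;0 -0.0013 0.004 -0.002' |grep -E 'tool|cont'; for i in 1 2 3 4; do python3 steer.py '0 0 0.001 0;0 0 0.002 0;0 0 0.002 0'|grep -E 'tool|cont';done; python3 - <<'E'
from h import *
go([.546,-.0597,.0234],None,1.387)
E
```

```text
tool_pos: [0.5456, -0.0596, 0.0359]
contact_force: [0.1, 0.4, -4.7]
tool_pos: [0.5459, -0.0596, 0.034]
contact_force: [-0.1, 0.7, -3.6]
tool_pos: [0.5458, -0.0596, 0.032]
contact_force: [-0.7, 0.7, -4.3]
tool_pos: [0.5458, -0.0596, 0.03]
contact_force: [-0.1, -0.0, -4.6]
tool_pos: [0.5457, -0.0596, 0.028]
contact_force: [-1.6, -0.0, -4.3]
go [-0.0001  0.0003  0.0046] turn -0.0
```

```bash
for i in 1 2 3 4 5; do python3 steer.py '0 0 0.0005 0;0 0 0.001 0;0 0 0.001 0'|grep -E 'tool|cont';done; python3 steer.py '0 0 0.0005 0;0 0 0.001 0;0 0 0.001 0'|grep -E 'tool|cont'
```

```text
tool_pos: [0.5458, -0.0595, 0.0271]
contact_force: [-1.1, 0.6, -3.2]
tool_pos: [0.5457, -0.0595, 0.0261]
contact_force: [-1.1, 0.3, -3.8]
tool_pos: [0.5458, -0.0595, 0.0251]
contact_force: [-1.1, 0.6, -3.2]
tool_pos: [0.5458, -0.0595, 0.0241]
contact_force: [-1.3, 0.5, -3.3]
tool_pos: [0.5458, -0.0595, 0.0234]
contact_force: [-3.0, 0.8, 1.0]
tool_pos: [0.5458, -0.0596, 0.0233]
contact_force: [-7.7, 0.6, 10.5]
```

```bash
python3 steer.py '0 0 0 0;0 0 0 0;0 0 0 0;0 0 0 0;0 0 0 0' 0.092 ; python3 steer.py '0 0 -0.01 0;0 0 -0.04 0;0 0 -0.08 0;0 0 -0.12 0;0 0 -0.13 0'|head -2; python3 steer.py '-0.04 0 0 0;-0.08 0 0 0;-0.12 0 0 0;-0.15 0 0 0;-0.165 0 0 0' 0 |head -2; python3 steer.py '0 0 0 0;0 0 0 0;0 0 0 0'|head -2; python3 - <<'E'
from blk import *
go([.546-.165*.183,-.0597-.165*.983,.019],None,1.387)
s=bot.snapshot("wrist");im=s["color"].astype(int);d=im[:,:,0]-im[:,:,2];m=(d>50).astype(np.uint8)
n,l,stt,c=cv2.connectedComponentsWithStats(m)
for k in range(1,n):
    if stt[k,4]>400:
        ct=max(cv2.findContours((l==k).astype(np.uint8),0,2)[0],key=cv2.contourArea);r=cv2.minAreaRect(ct);print(stt[k],r)
        P=np.array([ray(s,*b,.076)[:2] for b in cv2.boxPoints(r)]);print(P.mean(0),[np.linalg.norm(P[i]-P[i-1]).round(4) for i in range(4)],[np.arctan2(*(P[i]-P[i-1])[::-1]).round(3) for i in range(4)])
E
```

```text
clock: 31.08
tool_pos: [0.5465, -0.0597, 0.0223]
ee_rot: [0.769, 0.639, 0.0, 0.0]
contact_force: [0.0, 1.0, 0.5]
width: 0.0865
grasp_force: 0.0
clock: 31.5
tool_pos: [0.5498, -0.0587, 0.1587]
clock: 31.92
tool_pos: [0.5141, -0.2277, 0.1523]
clock: 32.17
tool_pos: [0.5162, -0.2201, 0.1526]
go [-2.000e-03 -1.000e-04  1.336e-01] turn 0.001
[ 219    0   76   28 2068] ((256.5, 13.5), (27.0, 75.0), 90.0)
[ 0.54139245 -0.08772317] [np.float64(0.0171), np.float64(0.0522), np.float64(0.0171), np.float64(0.0532)] [np.float64(1.358), np.float64(-0.181), np.float64(-1.722), np.float64(2.96)]
```

```bash
python3 steer.py '0 0 0.04 0;0 0 0.08 0;0 0 0.12 0;0 0 0.133 0;0 0 0.133 0' 0|grep -E 'tool|cont|wid'; python3 steer.py '0.01 0 0 0;0.02 0 0 0;0.03 0 0 0;0.042 0 0 0;0.055 0 0 0'|grep -E 'tool|cont'; python3 steer.py '0.014 0 0 0;0.028 0 0 0;0.042 0 0 0;0.056 0 0 0;0.07 0 0 0'|grep -E 'tool|cont';python3 steer.py '0.012 0 0 0;0.023 0 0 0;0.032 0 0 0;0.04 0 0 0;0.045 0 0 0'|grep -E 'tool|cont'; python3 - <<'E'
from h import *
print(loc(np.array([.546,-.0597,1.387]),bot.read_state()["tool_pos"]))
E
```

```text
tool_pos: [0.5133, -0.2188, 0.0162]
contact_force: [-0.6, -0.1, 0.0]
width: 0.0057
tool_pos: [0.5278, -0.1677, 0.0212]
contact_force: [0.9, -4.5, 2.4]
tool_pos: [0.54, -0.0977, 0.0205]
contact_force: [1.7, -3.5, 1.4]
tool_pos: [0.5469, -0.0532, 0.0193]
contact_force: [-0.1, -2.1, 1.7]
[0.00650419 0.00032942]
```

```bash
python3 steer.py '0.003 0 0 0;0.006 0 0 0;0.009 0 0 0;0.0105 0 0 0;0.0105 0 0 0'|grep -E 'tool|cont'; for i in 1 2 3; do python3 steer.py '0.001 0 0 0;0.002 0 0 0;0.002 0 0 0'|grep -E 'tool|cont'; done; python3 - <<'E'
from h import *
print(loc(np.array([.546,-.0597,1.387]),bot.read_state()["tool_pos"]))
E
```

```text
tool_pos: [0.5485, -0.044, 0.019]
contact_force: [-0.2, -0.2, -0.3]
tool_pos: [0.5487, -0.0427, 0.019]
contact_force: [-1.6, -2.3, -0.1]
tool_pos: [0.5487, -0.0427, 0.019]
contact_force: [-2.7, -6.7, 1.7]
tool_pos: [0.5486, -0.0428, 0.019]
contact_force: [-4.1, -10.0, 3.6]
[0.01708393 0.00053811]
```

```bash
for i in 1 2; do python3 steer.py '0.002 0 0 0;0.004 0 0 0;0.004 0 0 0'|grep -E 'tool|cont'; done; python3 - <<'E'
from h import *
print(loc(np.array([.546,-.0597,1.387]),bot.read_state()["tool_pos"]))
E
```

```text
tool_pos: [0.5485, -0.0429, 0.019]
contact_force: [-5.8, -17.0, 8.5]
tool_pos: [0.5484, -0.043, 0.019]
contact_force: [-7.5, -24.2, 11.9]
[0.01686384 0.00066606]
```

```bash
python3 steer.py '-0.015 0 0 0;-0.03 0 0 0;-0.03 0 -0.04 0;-0.03 0 -0.08 0;-0.03 0 -0.12 0' 0|head -2; python3 steer.py '0 0 -0.04 0;0 0 -0.08 0;0 0 -0.12 0;0 0 -0.125 0;0 0 -0.125 0' |head -2; python3 - <<'E'
from h import *
go(tw(np.array([.546,-.0597,1.387]),[[.084,0,.23]])[0],None,1.387)
E
```

```text
clock: 35.97
tool_pos: [0.5452, -0.0591, 0.14]
clock: 36.38
tool_pos: [0.5482, -0.0591, 0.2675]
go [ 0.083  -0.0023  0.0375] turn 0.0
```

```bash
python3 steer.py '0.03 -0.001 0 0;0.06 -0.001 0 0;0.083 -0.002 0 0;0.083 -0.002 0.01 0;0.083 -0.002 0.03 0'|grep -E 'tool|cont'; python3 steer.py '0 0 0.005 0;0 0 0.005 0;0 0 0.005 0' |grep -E 'tool|cont'; python3 - <<'E'
from h import *
go(tw(np.array([.546,-.0597,1.387]),[[.084,0,.2145]])[0],None,1.387)
E
```

```text
tool_pos: [0.5598, 0.0251, 0.2343]
contact_force: [0.4, -0.7, -0.2]
tool_pos: [0.5584, 0.0216, 0.2283]
contact_force: [0.1, -0.4, -0.1]
go [0.0018 0.0027 0.0138] turn -0.0
```

```bash
python3 steer.py '0.001 0.001 0.005 0;0.001 0.001 0.01 0;0.001 0.001 0.015 0;0.001 0.001 0.02 0;0.001 0.001 0.025 0'|grep -E 'tool|cont'; python3 steer.py '0 0 0.005 0;0 0 0.01 0;0 0 0.015 0;0 0 0.02 0;0 0 0.025 0'|grep -E 'tool|cont'; python3 steer.py '0 0 0.004 0;0 0 0.008 0;0 0 0.012 0;0 0 0.015 0;0 0 0.015 0'|grep -E 'tool|cont'
```

```text
tool_pos: [0.5603, 0.02, 0.2046]
contact_force: [-3.2, -7.8, 8.8]
tool_pos: [0.561, 0.0194, 0.1799]
contact_force: [-1.3, -5.5, 8.3]
tool_pos: [0.561, 0.0196, 0.1648]
contact_force: [-0.6, -5.6, 6.5]
```

```bash
for i in 1 2 3 4 5; do python3 steer.py '0 0 0.001 0;0 0 0.002 0;0 0 0.002 0'|grep -E 'tool|cont'; done
```

```text
tool_pos: [0.5611, 0.0198, 0.1633]
contact_force: [-2.7, -5.8, 9.7]
tool_pos: [0.5612, 0.0199, 0.1614]
contact_force: [-2.2, -5.3, 10.5]
tool_pos: [0.5612, 0.0201, 0.1595]
contact_force: [-2.6, -5.3, 9.7]
tool_pos: [0.5613, 0.0203, 0.1575]
contact_force: [-2.9, -4.9, 10.9]
tool_pos: [0.5613, 0.0205, 0.1556]
contact_force: [-3.5, -4.3, 9.7]
```

```bash
for i in 1 2 3 4; do python3 steer.py '0 0 0.001 0;0 0 0.002 0;0 0 0.002 0'|grep -E 'tool|cont'; done
```

```text
tool_pos: [0.5614, 0.0207, 0.1547]
contact_force: [-5.7, -5.1, 19.6]
tool_pos: [0.5615, 0.0207, 0.154]
contact_force: [-9.1, -6.8, 28.8]
tool_pos: [0.5616, 0.0207, 0.1535]
contact_force: [-14.9, -7.2, 41.4]
tool_pos: [0.5617, 0.0207, 0.1532]
contact_force: [-20.5, -8.9, 54.6]
```

```bash
python3 steer.py '0 0 -0.002 0;0 0 -0.002 0;0 0 -0.002 0;0 0 -0.002 0;0 0 -0.002 0'|grep -E 'tool|cont'; python3 steer.py '0 0 0 0;0 0 0 0;0 0 0 0;0 0 0 0;0 0 0 0'|grep -E 'tool|cont';python3 steer.py '0 0 0 0;0 0 0 0;0 0 0 0;0 0 0 0;0 0 0 0'|grep -E 'tool|cont'; python3 steer.py '0 0 -0.006 0;0 0 -0.014 0;0 0 -0.022 0;0 0 -0.03 0;0 0 -0.038 0'|grep -E 'tool|cont';python3 steer.py '0 0 -0.008 0;0 0 -0.016 0;0 0 -0.025 0;0 0 -0.05 0;0 0 -0.08 0'|grep -E 'clock|tool|cont'; python3 steer.py '-0.03 0 -0.03 0;-0.06 0 -0.04 0;-0.09 0 -0.04 0;-0.13 0 -0.04 0;-0.17 0 -0.04 0'|grep -E 'clock|tool|cont'
```

```text
tool_pos: [0.5616, 0.0207, 0.1535]
contact_force: [-13.7, -7.2, 41.0]
tool_pos: [0.5616, 0.0207, 0.1535]
contact_force: [-13.9, -6.4, 41.5]
tool_pos: [0.5616, 0.0207, 0.1535]
contact_force: [-14.3, -7.3, 41.8]
tool_pos: [0.5611, 0.0224, 0.1872]
contact_force: [3.0, -1.6, 2.9]
clock: 42.63
tool_pos: [0.5576, 0.0227, 0.2649]
contact_force: [1.1, -0.3, -0.2]
clock: 43.05
tool_pos: [0.528, -0.1446, 0.3064]
contact_force: [0.4, -0.6, -0.4]
```

```bash
python3 steer.py '-0.04 0 0 0;-0.08 0 0 0;-0.12 0 0 0;-0.12 0 0 0;-0.12 0 0 0'|grep tool; python3 - <<'E'
from h import *
t=bot.snapshot("top");a=cv2.imread("pics/top0.png").astype(int);b=t["color"].astype(int)
for n,(x0,y0,x1,y1) in dict(tipbox=(198,145,248,186),flask=(178,228,210,254),rack=(334,160,372,205),spray=(372,222,408,256),bar=(185,176,212,225)).items():
    d=np.abs(a-b)[y0:y1,x0:x1].max(2);print(n,d.mean().round(1),(d>40).sum())
s=bot.snapshot("wrist");g=cv2.cvtColor(s["color"],6).astype(float);c=g[:,250:263].mean(1)
print([(k,int(c[k+1]-c[k])) for k in range(0,232) if abs(c[k+1]-c[k])>12])
p=np.array([.546,-.0597,1.387]);print("tab top out/in, bar front",proj(s,tw(p,[[.028,0,.062],[.036,0,.062],[.0765,0,.225]])).round(1).tolist())
E
```

```text
tool_pos: [0.5051, -0.2653, 0.305]
tipbox 2.4 0
flask 2.3 0
rack 13.3 203
spray 2.4 0
bar 3.3 0
[(27, -16), (28, -23), (29, -41), (31, 42), (32, 39), (228, -13), (230, -17), (231, -85)]
tab top out/in, bar front [[258.1, -46.4], [258.1, -54.8], [258.2, -262.0]]
```

```bash
python3 steer.py '0.04 0 0 0;0.08 0 0 0;0.12 0 0 0;0.13 0 0 0;0.13 0 0 0'|grep tool; python3 - <<'E'
from h import *
t=bot.snapshot("top");a=cv2.imread("pics/top0.png").astype(int);b=t["color"].astype(int)
d=np.abs(a-b)[160:205,334:372].max(2);print(d.mean(),(d>40).sum(),np.argwhere(d>40)[:5].tolist())
s=bot.snapshot("wrist");g=cv2.cvtColor(s["color"],6).astype(float);c=g[:,250:263].mean(1)
print([(k,int(c[k+1]-c[k])) for k in range(0,232) if abs(c[k+1]-c[k])>12])
p=np.array([.546,-.0597,1.387]);print(proj(s,tw(p,[[.028,0,.062],[.036,0,.062],[-.04,0,.022],[.076,0,.225]])).round(1).tolist())
E
```

```text
tool_pos: [0.5316, -0.1268, 0.3071]
2.15906432748538 0 []
[(4, 13), (5, 14), (9, -17), (10, -55), (11, -15), (16, 39), (17, 42), (79, -17), (80, -57), (81, -18), (82, 30), (83, 73), (84, 28), (133, -21), (134, -18), (136, 14), (228, -13), (230, -17), (231, -85)]
[[258.1, 81.3], [258.2, 74.4], [257.6, 134.8], [259.4, -5.8]]
```

```bash
python3 -c "
from plant import bot
print(bot.hand_in())"
```

```text
the job is handed in; nothing more can be done
None
```

The PCR plate should be sealed and the job is handed in: block seated on the pins, carrier pushed to its stop, handle held hard down for over a second and released, bystanders unmoved. The mat itself I judged only from the handle's hard stop, not by sight.

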